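Turn the filter cartridge until it drops into the fume extractor

ROBOT

A 6-joint arm with a two-finger parallel gripper is mounted at the origin on a cart in front of the work surface, level with it; the furniture and walls round the work are solid. World frame = base frame: x ahead of the robot, y to its left, z up, the work surface at z = 0. Lengths are in m, angles in rad, forces in N, time in s.
With the tool pointing down it reaches from about 0.25 to 0.725 m from the base axis. Payload 4 kg.
Tool frame: the origin (TCP) lies midway between the tips of the shut fingers; the grasp point (between the pads) lies bot.pinch_z behind it (bot.pinch_z is the distance from the TCP to the grasp point, in m); z points along the fingers, y is the line along which they close (so a half turn about z gives the same grasp; the last joint's range is limited). The gripper opens to 85 mm and grips with 20 to 120 N. Pads are 22 mm wide; open, the fingers measure 114 mm over their backs; the gripper's body (76 mm by 85 mm) begins 54 mm behind the grasp point. The pads swing forward as they close: fully open they stand 13 mm farther back than shut.
Start: joints at [0, 0.241, 0.005, 1.335, 0, 1.571], TCP at [0.5, -0, 0.231] pointing down, gripper open.
Joint ranges: [-2.72, 2.72], [-1.05, 1.87], [-1.09, 1.28], [-1.99, 2.15], [-1.42, 1.44], [-3.14, 3.14]. Speed limits (rad/s): [2.79, 2.79, 3.14, 3.14, 3.14, 3.14].

INTERFACE

Orientations are given as a unit quaternion [x, y, z, w].
In Python, from workcell import bot, vision, status, job gives the robot as it stands (bot), with the cameras (vision), the readings (status) and the job (job).
- The arm moves only by the tool tcp_steps, called after "Emit:" as a command line: name --argument value ..., lists and objects as JSON in quotes. Schema: {"type":"object","properties":{"plan":{"type":"object","properties":{"rx":{"type":"array","items":{"type":"number"},"minItems":1,"maxItems":10},"ry":{"type":"array","items":{"type":"number"},"minItems":1,"maxItems":10},"rz":{"type":"array","items":{"type":"number"},"minItems":1,"maxItems":10},"x":{"type":"array","items":{"type":"number"},"minItems":1,"maxItems":10},"y":{"type":"array","items":{"type":"number"},"minItems":1,"maxItems":10},"z":{"type":"array","items":{"type":"number"},"minItems":1,"maxItems":10},"aperture":{"type":"array","items":{"type":"number"},"minItems":1,"maxItems":10}},"additionalProperties":false,"required":["rx","ry","rz","x","y","z","aperture"]},"only":{"type":"string"},"quiet":{"type":"boolean"},"lines":{"type":"string"}},"required":["plan"],"additionalProperties":false}. plan is an object with one list for each field, all of the same length, 1 to 10, a row being the entries at one place: rx, ry, rz (a rotation vector in parts of the range, where 1.0 means 4 rad), x, y, z (the shift in fractions of the full range, 1 being 0.5 m), aperture (the finger opening in m); each row is the pose to reach, as a shift and turn from the pose commanded when the call began, along the tool's axes at that moment; what a row does not reach only later rows make up. A row lasts 1/8 s, in which the tool goes at most 0.0625 m and 0.188 rad, less where a joint would pass 70% of its speed; a pose out of reach is approached as far as the arm can. The fingers move at their own pace and stop on an object; the grip force is fixed at half the most. Time passes only in rows, so rows that do not move let the fingers close. The tool returns the time, the measured TCP pose, the force, the opening and the grip force at its end. only (a regular expression) keeps the lines of the reply that match it, lines (a string "A,B") keeps lines A to B, and quiet returns only ok. Input that does not fit is refused with a message, and nothing moves.
- status.get_obs(): the state, without advancing time (a new reading comes with each control period).
- vision.camera(name): name is "scene" or "side" or "wrist"; returns the picture (480x640x3 uint8, red, green, blue); there is no depth.
- vision.calibration(name): a dict with "mtx" (3x3 intrinsics, pixels), "R" (3x3) and "t" (3): a world point X has camera coordinates R X + t. Camera axes: x right, y down, z forward; pixel columns grow to the right and rows downward; lengths in m; the calibration is good to about 2 mm. A picture is of the moment at which its call begins: read the wrist's pose just before it. calibration takes no time and is no camera call; for the wrist camera it gives the pose at the moment of the call.
- job.job_done(): hands the job in; it is judged then, once.
The state is a dict: "clock": time; "joint_pos": joint angles; "joint_vel": joint speeds; "tau": joint torques, N m; "eef_pos": TCP position; "tool_rot": TCP orientation; "ft_force": force on the tool from outside, world axes, zero at the start; "ft_torque": the same for the moment, N m; "grip_width": finger opening in m; "grasp_force": force on a finger pad.
Only numpy, scipy, OpenCV 4.12 (cv2) and the standard library are available. Lean on these libraries where they do the work, as an engineer would, in place of code of your own. Each camera call takes 0.05 s, during which the arm holds its last target. There are 200 camera calls.

TASK

Fit the filter cartridge into the round collar of the bench fume extractor: stand it upright in the collar, press lightly and turn it until its lugs find the notches hidden inside and it drops, then push it fully home so that its flange lies flush on the collar, and let go. Go gently, never force it down on the lugs, and leave the other things on the desk where they are.

Things in the scene. Friction and masses are not known exactly. Their poses are not given: they have to be found in the camera images.
- cartridge: Loose grey filter cartridge, 0.13-0.25 kg, 70 mm tall, upright on the desk. Origin: centre of its underside, z up. Pilot tapering from 38 mm diameter to 47 mm at 6 mm height, then a 47 mm shank. Four equal lugs along its +x, +y, -x, -y: 10 mm wide, 6 to 16 mm above the underside, out to radius 31 mm. Round flange, 80 mm diameter, from 36 to 42 mm height. Grip bar on top.
- grip (a point): Middle of the cartridge's grip bar, 64 mm above its underside and 6 mm below the bar's top; same axes as the cartridge. The upright bar runs along x, 62 mm long, 14 mm thick in y, rising from the flange (22 mm below this point). Take it across its thickness from above.
- extractor: Fixed grey fume extractor: low square housing 136 x 136 mm, 22 mm high, with a dark round steel collar on its centre (outer diameter 84 mm, bore 68 mm, top at 60 mm); behind it, 68 to 130 mm from the collar's axis towards its own +x, a blower box 136 mm wide, 74 mm high. Origin: on the collar's axis at desk level.
- mouth (a point): Centre of the collar's open mouth, 60 mm above the desk; z up. With the lugs standing on the ring inside, the cartridge's origin is 22 mm below this point; home, with the flange flush on the collar, it is 36 mm below. The drop between is 14 mm.
- ring_top (a point): On the collar's axis, 16 mm below the mouth: top of the indexing ring inside, bore 51 mm, with four notches 16 mm wide, 90 degrees apart, open down to the housing. The ring is clamped and does not turn; its angle varies, is NOT given and is unrelated to this frame. Within about 6 degrees of a notch the cartridge falls or is pushed down lightly. Any quarter turn passes the notches.
- glue_tube: Bystander: white glue tube with a red cap, 94 mm long, 18 mm thick, lying on the desk; origin at its underside.
- dropper_bottle: Bystander: white bottle with a bent spout, 34 x 37 mm, 87 mm high; origin at the centre of its underside.
- screw_dish: Bystander: shallow round metal dish, 82 mm diameter, 16 mm high; origin at the centre of its underside.

How it is judged:
At the end, for the whole second after the job is handed in: The cartridge is home in the collar: its origin at least 33 mm below the mouth (36 when flush, 22 when its lugs stand on the ring), within 6 mm of the collar's axis, upright within 0.08 rad and at rest (z of cartridge in the frame of mouth below -0.033 m and horizontal distance between cartridge and mouth below 0.006 m and angle between cartridge's own z axis and vertical below 0.08 rad and linear speed of cartridge below 0.02 m/s); the robot touches nothing.
It fails at once if the cartridge is forced against the extractor (over 100 N) (contact force between cartridge and extractor above 100 N).
It fails at once if the glue tube is displaced by more than 30 mm (distance of glue_tube from where it was at the start of the episode above 0.03 m).
It fails at once if the dropper bottle is displaced by more than 30 mm (distance of dropper_bottle from where it was at the start of the episode above 0.03 m).
It fails at once if the screw dish is displaced by more than 30 mm (distance of screw_dish from where it was at the start of the episode above 0.03 m).
It also fails if it takes over 58 s, if anything falls off the work surface, if the arm or the gripper's body presses on something with over 40 N, if the wrist force passes 120 N, or if a joint passes its speed limit or range.

## Working session

There is one attempt and no reset: what is moved stays moved. The work goes in short steps, Python scripts to look and compute and a tool call to move; the robot and the scene stay as the last step left them, time stands still between calls to the robot, and variables do not carry over. Pictures are saved under pics/ and viewed, at most 10 in all, crops included, and the job is handed in when it is done.

```bash
ls; mkdir -p pics
```

Run:
```python
from workcell import bot, vision, status, job
import cv2
for n in ["scene","side"]:
    cv2.imwrite(f"pics/{n}0.png",vision.camera(n)[:,:,::-1])
    c=vision.calibration(n);print(n,c["mtx"],c["R"],c["t"])
o=status.get_obs();print(o,bot.pinch_z)
```

```text
pics
workcell.py
scene [[544.81149899   0.         318.64802239]
 [  0.         544.81149899 243.26075814]
 [  0.           0.           1.        ]] [[-0.81317111 -0.58169064 -0.01971684]
 [-0.30868545  0.45974914 -0.83267282]
 [ 0.49342279 -0.67101917 -0.55341415]] [0.410208   0.22655397 1.23572843]
side [[503.01452062   0.         318.62538964]
 [  0.         503.01452062 239.41782683]
 [  0.           0.           1.        ]] [[ 0.88173302 -0.47139249  0.01833066]
 [-0.28104548 -0.55610647 -0.78215026]
 [ 0.37889356  0.68449596 -0.62282016]] [-0.46494024  0.19059187  0.9619415 ]
{'clock': 0.1, 'joint_pos': array([8.92736273e-06, 2.41339714e-01, 3.84798274e-03, 1.33521194e+00,
       4.40169119e-05, 1.57079603e+00]), 'joint_vel': array([ 0.00037794, -0.00162327,  0.00230692, -0.00173944,  0.00040209,
        0.00101205]), 'tau': array([-3.57412864e-04, -3.73140085e+01,  2.53010201e+01,  1.07858295e-02,
        2.43542411e-05, -2.54672034e-05]), 'eef_pos': array([4.99424038e-01, 1.78176723e-05, 2.30496767e-01]), 'tool_rot': array([ 7.07103213e-01,  7.07109706e-01, -6.58788555e-04, -6.89907377e-04]), 'ft_force': array([0.25024589, 0.68041343, 0.23669545]), 'ft_torque': array([0.00979548, 0.02525226, 0.02268737]), 'grasp_force': 0.0, 'grip_width': 0.08476204073598691} 0.0187
```

View pics/scene0.png

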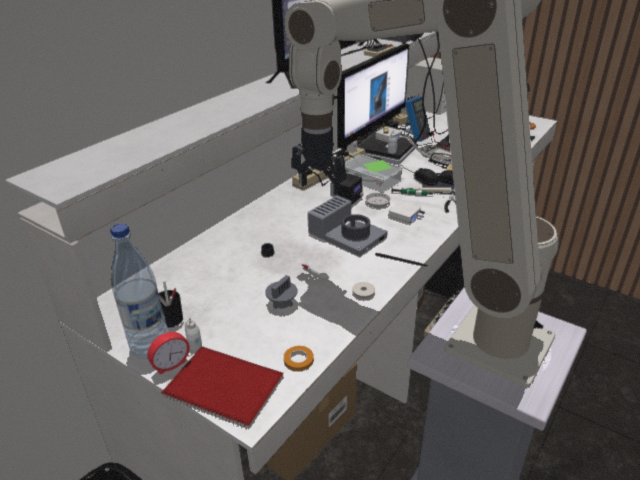

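View pics/side0.png

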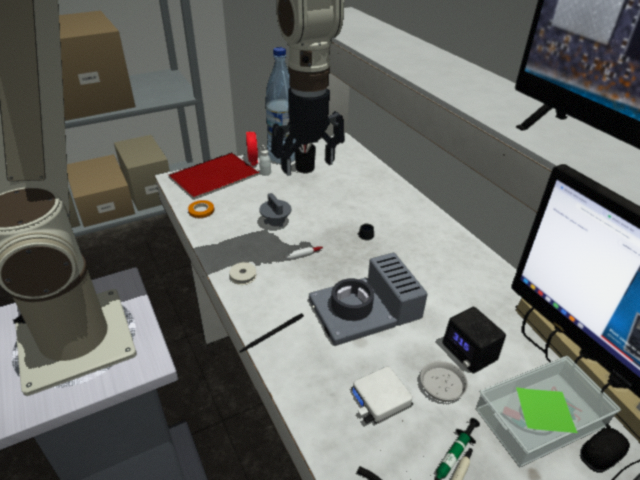

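The scene view shows the cartridge at about (281,291) and the collar at (355,227). In the side view they are at (275,210) and (352,295). I'll enlarge both views for precise pixel positions.

Run:
```python
import cv2,numpy as np
a=cv2.imread("pics/scene0.png");b=cv2.imread("pics/side0.png")
f=lambda im,x,y,w,h:cv2.resize(im[y:y+h,x:x+w],None,fx=5,fy=5,interpolation=cv2.INTER_CUBIC)
top=np.hstack([f(a,250,265,60,60),f(a,300,190,100,60)])
bot=np.hstack([f(b,245,180,60,60),f(b,300,250,100,60)])
cv2.imwrite("pics/crop.png",np.vstack([top,bot]))
```

```text
(no output)
```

View pics/crop.png

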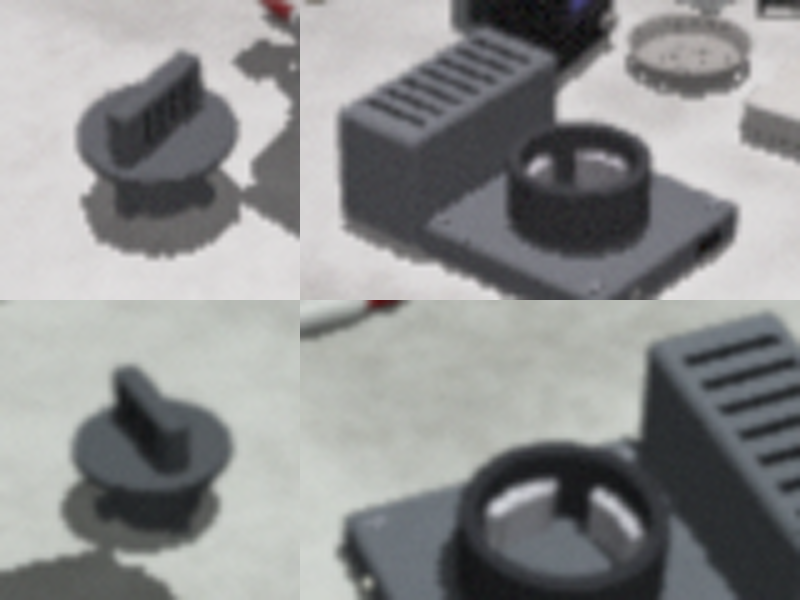

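The enlarged views show the cartridge's grip bar and the collar clearly. Light ring segments with dark notches are visible inside the bore, for example at (572,485) in the side half of the crop. Next I'll triangulate.

Create h.py:
```python
from workcell import bot, vision, status, job
import numpy as np, cv2
def ray(n,p,z):
    c=vision.calibration(n);R=np.array(c["R"]);t=np.array(c["t"])
    d=R.T@np.linalg.inv(c["mtx"])@[*p,1];o=-R.T@t
    return (o+d*(z-o[2])/d[2])
def proj(n,X):
    c=vision.calibration(n);q=c["mtx"]@(np.array(c["R"])@X+c["t"]);return q[:2]/q[2]
```

Run:
```python
from h import *
np.set_printoptions(precision=4,suppress=True)
s=lambda x,y,x0,y0,ox,oy:(x0+(x-ox)/5,y0+(y-oy)/5)
A=lambda x,y:s(x,y,250,265,0,0);B=lambda x,y:s(x,y,300,190,300,0)
C=lambda x,y:s(x,y,245,180,0,300);D=lambda x,y:s(x,y,300,250,300,300)
print("bar",ray("scene",A(122,108),.07),ray("scene",A(187,62),.07),ray("side",C(127,372),.07),ray("side",C(175,425),.07))
print("flange",ray("scene",A(158,130),.042),ray("side",C(152,446),.042))
print("mouth",ray("scene",B(579,160),.06),ray("side",D(563,505),.06))
print("notch side, ring top",ray("side",D(572,482),.044), "scene",ray("scene",B(568,162),.044))
print("blower edges side",ray("side",D(650,347),.074),ray("side",D(770,318),.074),"scene",[ray("scene",B(*p),.074) for p in [(340,115),(415,145),(555,55)]])
```

```text
bar [0.4953 0.1935 0.07  ] [0.4921 0.1472 0.07  ] [0.4947 0.1935 0.07  ] [0.4966 0.1413 0.07  ]
flange [0.4937 0.1705 0.042 ] [0.4951 0.1671 0.042 ]
mouth [ 0.5009 -0.1812  0.06  ] [ 0.5057 -0.1803  0.06  ]
notch side, ring top [ 0.5252 -0.157   0.044 ] scene [ 0.5188 -0.198   0.044 ]
blower edges side [ 0.5784 -0.1285  0.074 ] [ 0.6339 -0.1356  0.074 ] scene [array([ 0.6317, -0.1269,  0.074 ]), array([ 0.5757, -0.1235,  0.074 ]), array([ 0.5659, -0.2565,  0.074 ])]
```

The cartridge is near (0.495, 0.168) with its bar about along world y. The mouth is near (0.503, -0.181), with notches at about ±48°. I'll check the notches and collar from above with the wrist camera.

Careful with the scale: shifts go in shares of 0.5 m and turns go in shares of 4 rad. That gives: -0.18 m / 0.5 = -0.36, -0.12 m / 0.5 = -0.24.

Emit:
tcp_steps --plan '{"rx": [0,0,0,0,0],"ry": [0,0,0,0,0],"rz": [0,0,0,0,0],"x": [-0.12,-0.24,-0.36,-0.36,-0.36],"y": [0,0,0,0,0],"z": [0,0,0,0,0],"aperture": [0.085,0.085,0.085,0.085,0.085]}'

```text
clock: 0.72
eef_pos: [0.4995, -0.18, 0.2307]
tool_rot: [0.707, 0.707, -0.0, -0.001]
ft_force: [-0.5, 0.2, 0.4]
grip_width: 0.085
grasp_force: 0.0
```

Run:
```python
from h import *
c=vision.calibration("wrist");R=np.array(c["R"]);print(-R.T@c["t"],R,proj("wrist",np.array([.503,-.181,.06])))
cv2.imwrite("pics/w1.png",vision.camera("wrist")[:,:,::-1])
```

```text
[ 0.49945023 -0.10199319  0.37430036] [[ 9.99999967e-01  2.00242201e-04 -1.64018136e-04]
 [ 2.40158766e-04 -9.54142829e-01  2.99351639e-01]
 [-9.65538972e-05 -2.99351669e-01 -9.54142845e-01]] [315.32331149 216.97910566]
```

View pics/w1.png

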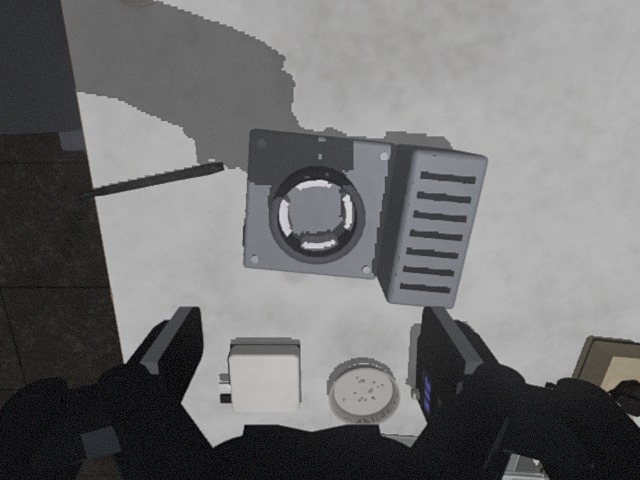

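The wrist view shows the collar centred near (317,214). Bright ring segments sit at the top, left, right and bottom, so the notches are on the diagonals. I'll enlarge it for measurement.

Run:
```python
from h import *
im=cv2.imread("pics/w1.png")
cv2.imwrite("pics/w1c.png",cv2.resize(im[160:270,260:375],None,fx=5,fy=5,interpolation=cv2.INTER_CUBIC))
# bright ring segments -> unproject to ring_top plane, fit circle, angular histogram
g=cv2.cvtColor(im,cv2.COLOR_BGR2GRAY)
ys,xs=np.where(g>170);k=np.hypot(xs-317,ys-214)<48
P=np.array([ray("wrist",(x,y),.044)[:2] for x,y in zip(xs[k],ys[k])])
c0,r=cv2.minEnclosingCircle(P.astype(np.float32)*1000)
c0=np.array(c0)/1000;print("ring",len(P),c0,r)
d=P-c0;rr=np.hypot(*d.T);a=np.degrees(np.arctan2(d[:,1],d[:,0]))[rr>.025]
h,_=np.histogram(a%90,bins=30,range=(0,90));print(h)
h,_=np.histogram(a%360,bins=72,range=(0,360));print(h)
```

```text
ring 758 [ 0.50360815 -0.18093552] 33.556453704833984
[32 39 41 43 39 40 41 38 40 39 33 19  6  0  0  0  0  0  0  0  2 10 20 35
 38 40 43 41 38 40]
[16 17 18 21 15 22  6  0  0  0  0  0  6  9 15 18 16 17 13 13 16 15 15 14
 13  1  0  0  0  0  0 10 20 19 22 22 17 22 22 21 22 19 19 11  0  0  0  0
  0  4 16 13 15 13 14 13 13 11 13 10  8  0  0  0  0  0  1 12 12 18 15 14]
```

View pics/w1c.png

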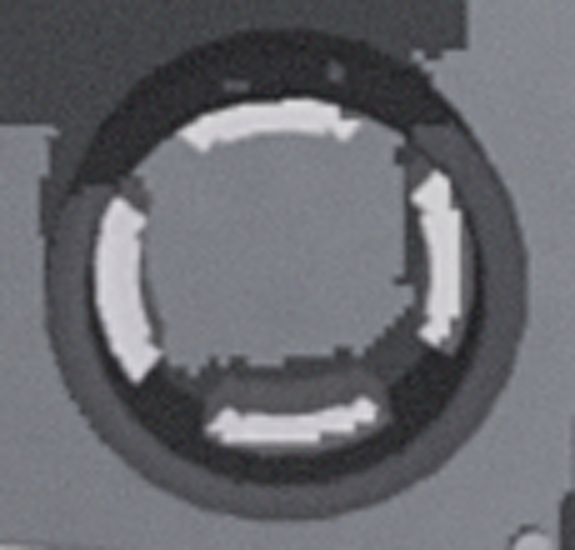

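The ring centre is (0.5036, -0.1809), and the notches are at about 48.5° mod 90. Now I'll look at the cartridge from above.

To row units: 0.348 m / 0.5 = 0.696, 0.18 m / 0.5 = 0.36.

Emit:
tcp_steps --plan '{"rx": [0,0,0,0,0,0,0,0],"ry": [0,0,0,0,0,0,0,0],"rz": [0,0,0,0,0,0,0,0],"x": [0.12,0.24,0.36,0.48,0.6,0.696,0.696,0.696],"y": [0,0,0,0,-0.008,-0.008,-0.008,-0.008],"z": [0,0,0,0,0,0,0,0],"aperture": [0.085,0.085,0.085,0.085,0.085,0.085,0.085,0.085]}'

```text
clock: 1.78
eef_pos: [0.4952, 0.1688, 0.2312]
tool_rot: [0.706, 0.708, -0.0, 0.0]
ft_force: [0.5, -0.4, -0.3]
grip_width: 0.0849
grasp_force: 0.0
```

Run:
```python
from h import *
im=np.ascontiguousarray(vision.camera("wrist")[:,:,::-1])
x,y=proj("wrist",np.array([.495,.168,.06])).astype(int);print(x,y)
x0,y0=x-60,y-60
cv2.imwrite("pics/w2.png",im);cv2.imwrite("pics/w2c.png",cv2.resize(im[y0:y0+120,x0:x0+120],None,fx=5,fy=5,interpolation=cv2.INTER_CUBIC));print(x0,y0)
```

```text
310 215
250 155
```

View pics/w2c.png

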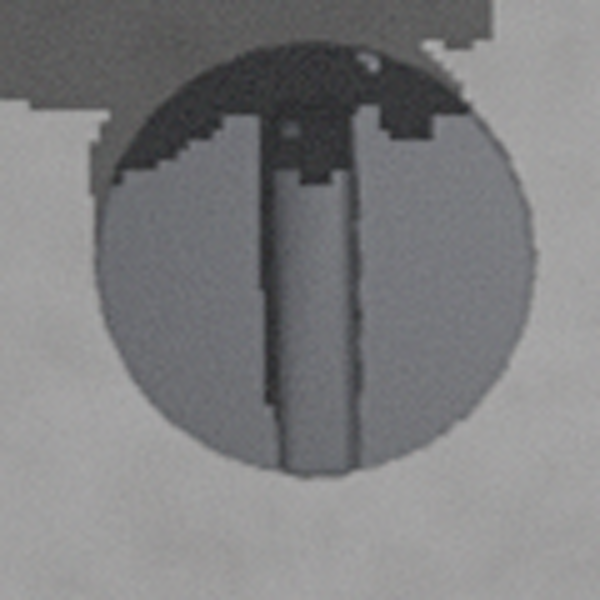

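The wrist view shows the flange circle centred at about (313.2, 206.7). The bar is almost vertical in the image, between crop x 275/352 at the top and 285/353 at the bottom.

Run:
```python
from h import *
f=lambda x,y,z:ray("wrist",(250+x/5,155+y/5),z).round(4)
print(f(316,258,.042),[f(97,258,.042),f(535,258,.042)])
p=(f(275,180,.07)+f(352,180,.07))/2;q=(f(285,468,.07)+f(353,468,.07))/2
print(p,q,np.degrees(np.arctan2(*(p-q)[1::-1])),status.get_obs()["eef_pos"])
```

```text
[0.4973 0.1717 0.042 ] [array([0.4578, 0.1716, 0.042 ]), array([0.5368, 0.1717, 0.042 ])]
[0.4967 0.1909 0.07  ] [0.4978  0.14125 0.07   ] 91.26918526781922 [0.49541484 0.16798339 0.23129797]
```

To row units: 0.1855 m / 0.5 = 0.371, 0.185 m / 0.5 = 0.37.

Emit:
tcp_steps --plan '{"rx": [0,0,0,0,0,0,0,0,0,0],"ry": [0,0,0,0,0,0,0,0,0,0],"rz": [0,0,0,0,0,0,0,0,0,0],"x": [0.008,0.008,0.008,0.008,0.008,0.008,0.008,0.008,0.008,0.008],"y": [0.004,0.004,0.004,0.004,0.004,0.004,0.004,0.004,0.004,0.004],"z": [0.1,0.2,0.3,0.35,0.37,0.371,0.371,0.371,0.371,0.371],"aperture": [0.085,0.085,0.085,0.085,0.085,0.085,0.04,0.005,0.0,0.0]}'

```text
clock: 3.08
eef_pos: [0.4981, 0.1722, 0.0462]
tool_rot: [0.707, 0.707, 0.0, 0.0]
ft_force: [0.4, 0.3, 2.0]
grip_width: 0.0127
grasp_force: 63.1
```

Emit:
tcp_steps --plan '{"rx": [0,0,0],"ry": [0,0,0],"rz": [0,0,0],"x": [0,0,0],"y": [0,0,0],"z": [0,0,0],"aperture": [0,0,0]}'

```text
clock: 3.45
eef_pos: [0.4982, 0.1722, 0.0462]
tool_rot: [0.707, 0.707, 0.0, 0.0]
ft_force: [-1.2, 0.1, 4.8]
grip_width: 0.0127
grasp_force: 62.1
```

To row units: -0.3525 m / 0.5 = -0.705, -0.34 m / 0.5 = -0.68, 0.724 rad / 4 = 0.181.

Emit:
tcp_steps --plan '{"rx": [0,0,0,0,0,0,0,0,0,0],"ry": [0,0,0,0,0,0,0,0,0,0],"rz": [0,0,0.03,0.06,0.09,0.12,0.15,0.175,0.181,0.181],"x": [0,0,-0.1,-0.2,-0.3,-0.4,-0.5,-0.6,-0.68,-0.705],"y": [0,0,0.004,0.006,0.008,0.01,0.011,0.011,0.011,0.011],"z": [-0.1,-0.2,-0.2,-0.2,-0.2,-0.2,-0.2,-0.2,-0.2,-0.2],"aperture": [0,0,0,0,0,0,0,0,0,0]}'

```text
clock: 4.7
eef_pos: [0.5027, -0.1826, 0.1448]
tool_rot: [0.912, 0.409, -0.001, -0.0]
ft_force: [0.1, 0.7, -1.7]
grip_width: 0.0129
grasp_force: 61.5
```

Emit:
tcp_steps --plan '{"rx": [0,0],"ry": [0,0],"rz": [0,0],"x": [0,0],"y": [0,0],"z": [0,0],"aperture": [0,0]}'

```text
clock: 4.95
eef_pos: [0.5033, -0.1792, 0.1454]
tool_rot: [0.911, 0.412, -0.0, -0.001]
ft_force: [-0.4, 0.9, -1.8]
grip_width: 0.0128
grasp_force: 61.4
```

Run:
```python
from h import *
o=status.get_obs();print(o["joint_pos"],o["eef_pos"])
im=vision.camera("wrist")[:,:,::-1];im2=vision.camera("side")[:,:,::-1]
cv2.imwrite("pics/w3.png",np.hstack([cv2.resize(im,(400,300)),cv2.resize(im2[150:350,240:507],(400,300))]))
```

```text
[-3.42431753e-01  3.60375264e-01 -5.88259182e-02  1.15282486e+00
  5.56115829e-04  1.95087739e+00] [ 0.50325914 -0.17922026  0.14540842]
```

View pics/w3.png

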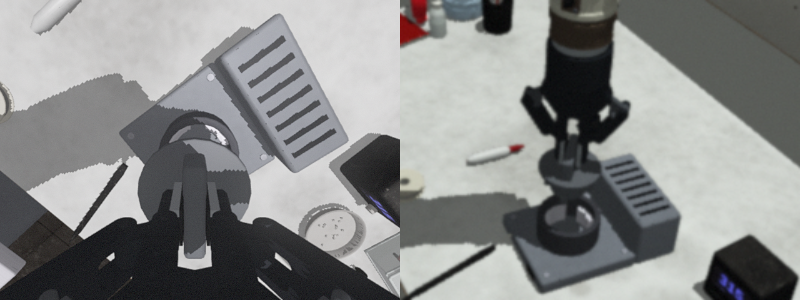

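To row units: 0.058 m / 0.5 = 0.116, -0.0007 m / 0.5 = -0.0014.

Emit:
tcp_steps --plan '{"rx": [0,0,0,0,0,0,0,0],"ry": [0,0,0,0,0,0,0,0],"rz": [0,0,0,0,0,0,0,0],"x": [-0.0014,-0.0014,-0.0014,-0.0014,-0.0014,-0.0014,-0.0014,-0.0014],"y": [0.0014,0.0014,0.0014,0.0014,0.0014,0.0014,0.0014,0.0014],"z": [0.03,0.06,0.08,0.094,0.106,0.112,0.116,0.116],"aperture": [0,0,0,0,0,0,0,0]}'

```text
clock: 6.05
eef_pos: [0.5035, -0.1815, 0.0877]
tool_rot: [0.912, 0.411, -0.0, -0.0]
ft_force: [0.3, -0.3, -1.0]
grip_width: 0.0128
grasp_force: 61.4
```

No contact yet, 3.5 mm above the ring level. I'll go down slowly.

To row units: 0.006 m / 0.5 = 0.012, 0.005 m / 0.5 = 0.01.

Emit:
tcp_steps --plan '{"rx": [0,0,0,0,0,0,0],"ry": [0,0,0,0,0,0,0],"rz": [0,0,0,0,0,0,0],"x": [0,0,0,0,0,0,0],"y": [0,0,0,0,0,0,0],"z": [0.002,0.004,0.006,0.008,0.01,0.012,0.012],"aperture": [0,0,0,0,0,0,0]}'

```text
clock: 6.92
eef_pos: [0.5037, -0.1816, 0.0817]
tool_rot: [0.912, 0.411, 0.0, 0.0]
ft_force: [1.0, 0.5, -2.3]
grip_width: 0.0127
grasp_force: 61.4
```

Now 2.5 mm below ring level without any force, so the lugs are in the notches. Home is at TCP of about 0.070.

To row units: 0.0095 m / 0.5 = 0.019, 0.009 m / 0.5 = 0.018.

Emit:
tcp_steps --plan '{"rx": [0,0,0,0,0,0,0,0],"ry": [0,0,0,0,0,0,0,0],"rz": [0,0,0,0,0,0,0,0],"x": [0,0,0,0,0,0,0,0],"y": [0,0,0,0,0,0,0,0],"z": [0.003,0.006,0.009,0.012,0.015,0.018,0.019,0.019],"aperture": [0,0,0,0,0,0,0,0]}'

```text
clock: 7.92
eef_pos: [0.5036, -0.1816, 0.0723]
tool_rot: [0.912, 0.411, 0.0, 0.0]
ft_force: [0.9, -0.5, -1.5]
grip_width: 0.0132
grasp_force: 61.4
```

To row units: 0.0024 m / 0.5 = 0.0048, 0.002 m / 0.5 = 0.004.

Emit:
tcp_steps --plan '{"rx": [0,0,0,0,0],"ry": [0,0,0,0,0],"rz": [0,0,0,0,0],"x": [0,0,0,0,0],"y": [0,0,0,0,0],"z": [0.0014,0.0028,0.004,0.0048,0.0048],"aperture": [0,0,0,0,0]}'

```text
clock: 8.55
eef_pos: [0.5037, -0.1815, 0.0702]
tool_rot: [0.912, 0.411, 0.0, 0.0]
ft_force: [0.8, -0.1, 2.0]
grip_width: 0.0127
grasp_force: 61.9
```

To row units: -0.15 m / 0.5 = -0.3, -0.06 m / 0.5 = -0.12.

Emit:
tcp_steps --plan '{"rx": [0,0,0,0,0,0,0,0,0,0],"ry": [0,0,0,0,0,0,0,0,0,0],"rz": [0,0,0,0,0,0,0,0,0,0],"x": [0,0,0,0,0,0,0,0,0,0],"y": [0,0,0,0,0,0,0,0,0,0],"z": [0.001,0.001,0,0,-0.04,-0.12,-0.22,-0.3,-0.3,-0.3],"aperture": [0,0.03,0.05,0.05,0.05,0.05,0.05,0.05,0.05,0.05]}'

```text
clock: 9.8
eef_pos: [0.5032, -0.1813, 0.2192]
tool_rot: [0.912, 0.411, -0.0, -0.0]
ft_force: [0.9, 0.4, -0.2]
grip_width: 0.0499
grasp_force: 0.0
```

Run:
```python
from h import *
im=vision.camera("wrist")[:,:,::-1];im2=vision.camera("side")[:,:,::-1]
cv2.imwrite("pics/w4.png",np.hstack([cv2.resize(im,(400,300)),cv2.resize(im2[250:350,290:423],(400,300),interpolation=cv2.INTER_CUBIC)]))
```

```text
(no output)
```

View pics/w4.png

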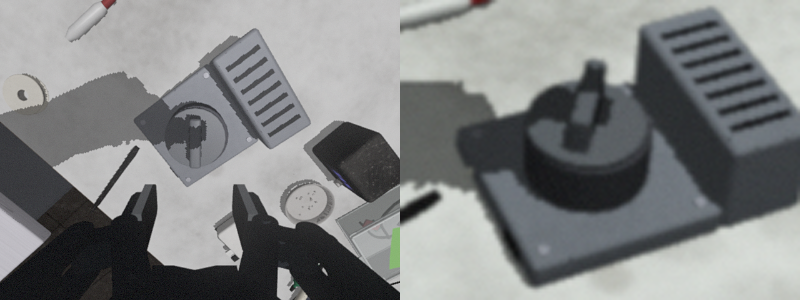

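The flange lies flush on the collar at about (586,130) in the side half of the picture. The gripper is clear and nothing else has moved.

```bash
python3 -c "
from workcell import bot, vision, status, job
print(job.job_done())"
```

```text
the job is handed in; nothing more can be done
None
```

The cartridge is home in the collar with its flange flush, released with the gripper clear, and the job was handed in at about 10 s; the lugs went straight into the notches because I pre-aligned them from the wrist camera, so no search turn was needed, and the hand-in returned no verdict.

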